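Open the condiment case and hold up the two-cup carrier

ROBOT

A 6-joint arm with a two-finger parallel gripper is mounted at the origin on the work surface. World frame = base frame: x ahead of the robot, y to its left, z up, the work surface at z = 0. Lengths are in mm, angles in rad, forces in N, time in s.
With the tool pointing down it reaches from about 275 to 1000 mm from the base axis. Payload 8.4 kg.
Tool frame: the origin (TCP) lies at the very end of the fingers, on their centre line; the grasp point (between the pads) lies 19 mm behind it; z points along the fingers, y is the direction in which the jaws open and shut (so a half turn about z gives the same grasp; the last joint's range is limited). The gripper opens to 85 mm and grips with 20 to 120 N. Pads are 22 mm wide; open, the fingers measure 114 mm over their backs; the gripper's body (76 mm by 85 mm) begins 54 mm behind the grasp point. The pads swing forward as they close: fully open they stand 13 mm farther back than shut.
Start: joints at [-1.285, 0.353, 1.633, -0, 1.155, -0.002], TCP at [177.401, -599.297, 231.281] pointing down, gripper open.
Joint ranges: [-2.63, 2.63], [-0.92, 2.1], [0.06, 2.66], [-1.3, 4.44], [0, 2.69], [-3.02, 3.02]. Speed limits (rad/s): [2.22, 2.22, 2.79, 3.14, 3.14, 3.14].

INTERFACE

Orientations are given as [roll, pitch, yaw] about the fixed x, y, z axes, in that order (R = Rz(yaw) Ry(pitch) Rx(roll)).
In Python, from rig import r gives the robot as it stands.
- The arm moves only by the tool jog_arm, never from a script. Its argument "moves" is a list of rows, each an object with "grip": the gripper command: -1 is fully open, 1 is shut, values between are in proportion; "translation": the shift along the tool's x, y, z in m, a list of three; "twist": the turn, a rotation vector about the tool's x, y, z in rad, a list of three. In form: [{"grip": grip, "translation": [dx, dy, dz], "twist": [ax, ay, az]}, ...]. A call has 1 to 10 rows; each row shifts and turns the commanded pose from where the row before left it, along the tool's axes as they then stand; what a row does not reach is not made up. A row lasts 1/12 s, in which the tool goes at most 41.7 mm and 7.16 degrees, less where a joint would pass 70% of its speed; a pose out of reach is approached as far as the arm can. A call with a gripper value outside its range is refused whole. The fingers move at their own pace and stop on an object; "squeeze" is the grip in N (left out, the last holds). Time passes only in rows, so rows that do not move let the fingers close. It gives the time, the measured TCP pose, the force and the opening at its end, in the units of the state.
- r.sense(): the state, without advancing time (a new reading comes with each control period).
- r.grab_frame(name): name is "side" or "top" or "wrist"; returns (picture, depth): 480x640x3 uint8, red, green, blue; 480x640 float32, mm along the optical axis (not along the pixel's ray), 0 where there is no reading.
- r.calibration(name): a dict with "fx", "fy", "cx", "cy" (pixels), "R" (3x3) and "t" (3): a world point X has camera coordinates R X + t. Camera axes: x right, y down, z forward; pixel columns grow to the right and rows downward; lengths in mm; the calibration is good to about 2 mm. A picture is of the moment at which its call begins: read the wrist's pose just before it. calibration takes no time and is no camera call; for the wrist camera it gives the pose at the moment of the call.
- r.sign_off(): hands the job in, once; it reports no verdict.
The state is a dict: "clock": time; "qpos": joint angles; "qvel": joint speeds; "joint_efforts": joint torques, N m; "eef_pos": TCP position; "tcp_rot": TCP orientation; "contact_force": force on the tool from outside, world axes, zero at the start; "wrist_torque": the same for the moment, N m; "opening": opening from 0.0 (shut) to 1.0 (fully open).
Only numpy, scipy, OpenCV 4.12 (cv2) and the standard library are available. Lean on these libraries where they do the work, as an engineer would, in place of code of your own. Each camera call takes 0.05 s, during which the arm holds its last target.

TASK

Swing the clear hinged lid of the wooden case up and gently back until it rests on its stop, then take the wooden two-cup carrier by its raised handle, lift it out and hold it level and still in the air, ready to be handed over, its bottom at least 3 cm higher than the case's walls and both cups still standing on it. Keep it level all the way, and do not disturb the other things. Finish while still holding the carrier: do not put it down or let go, and leave the lid open.

Things in the scene. Friction and masses are not known exactly. Their poses are not given: they have to be found in the camera images.
- case: Fixed open-topped wooden case, 160 (x) x 370 (y) x 100 mm tall, walls and floor 8 mm thick, with two bays side by side along its y, parted by a 28 mm high batten: the carrier stands in one bay and a canister in the other, either way round. Origin: centre of its underside, on the table. Its x points from its front (lid bar) to its hinge; z up.
- lid (a joint): Hinge of the case's lid, rad: 0 = closed, grows as it opens, 1.7 = wide open on its stop, just past upright. It starts shut or a little ajar. The hinge is stiff (friction about 0.5 N m) and stays where it is left. Lid: clear panel in a wooden frame, 160 x 370 x 10 mm, 350 g. The hinge axis is the case's y through lid_hinge.
- lid_bar (a point): Middle of the lid's pull: a round steel bar, 12 mm thick, 130 mm long along the case's y, 45 mm out from the lid's front edge on two arms at its ends; on the lid's mid-plane, 205 mm from the hinge axis. The gap between bar and lid edge is 39 mm. It moves with the lid; its axes turn with it.
- lid_hinge (a point): Point on the hinge axis at the middle of the case's far (+x) rim, 100 mm above the table; fixed, axes as the case's.
- carrier_handle (a point): Centre of the carrier's handle: a level straight wooden bar along the carrier's x, 100 mm long, 12 mm wide (carrier's y), 14 mm tall, on two posts at its ends (x = +-45 mm), its centre 76 mm above the carrier's underside. Its free middle is 80 mm long.
- carrier_mid (a point): The loose wooden carrier, 110 (x) x 140 (y) x 83 mm tall, a 6 mm board with a 16 mm high rim and the handle across its middle; about 300 g (varies). This point is on its centre line, 40 mm above its underside. z up; x along the handle, about parallel to the case's x.
- cup_a_mid (a point): White ceramic cup standing loose on the carrier at its +y side, 48 mm wide, 42 mm tall, about 70 g; point half-way up its axis. Its rim is 48 mm above the carrier's underside.
- cup_b_mid (a point): The same kind of cup, loose on the carrier at its -y side.
- canister: Bystander: steel canister, 68 mm wide, 72 mm tall, in the case's other bay; origin under its centre.
- steel_bowl: Bystander: steel bowl, 140 mm wide, 60 mm tall, on the table; origin under its centre.
- flour_jar: Bystander: white jar with wooden lid, 80 mm wide, 110 mm tall; origin under its centre.
- dust_brush: Bystander: brush lying on the table to the right; origin under its centre.
- spare_cup: Bystander: a cup like those on the carrier, but standing on the table; origin under its centre.
- plate: Bystander: blue plate, 120 mm wide, 16 mm tall; origin under its centre.
- press_block: Bystander: wooden block, 70 x 50 x 35 mm; origin under its centre.

How it is judged (in metres and radians):
On the way, in this order (a step that is already met when the one before it is completed fails the run):
1. the lid stands open on its stop, at rest, with the carrier still in the case (value of joint lid above 1.6 rad and velocity of joint lid below 0.1 rad/s and height (world z) of carrier_mid below 0.08 m), for 0.2 s.
2. the carrier is held level above the case with both cups on it (height (world z) of carrier_mid above 0.17 m and angle between carrier_mid's own z axis and vertical below 0.12 rad and value of joint lid above 1.58 rad and contact force between the fingers and carrier above 0.5 N and contact force between carrier and case below 0.05 N and horizontal distance between each of cup_a_mid, cup_b_mid and carrier_mid below 0.055 m and z of cup_a_mid in the frame of carrier_mid between -0.015 and 0.005 m and angle between each of cup_a_mid, cup_b_mid's own z axis and vertical below 0.2 rad and z of cup_b_mid in the frame of carrier_mid between -0.015 and 0.005 m), for 0.5 s.
At the end, for the whole second after the job is handed in: Fingers hold the carrier still, underside 30 mm or more above the case walls (mid-point over 170 mm), tilt under 0.12 rad, under 20 mm/s and 0.15 rad/s, off the case; both cups upright on it within 55 mm of its centre; lid beyond 1.58 rad (all of step 2 and linear speed of carrier below 0.02 m/s and angular speed of carrier below 0.15 rad/s); the arm keeps its last pose, push and grip.
It fails at once if the lid is swung faster than 2 rad/s, or meets its stop faster than 1 rad/s (velocity of joint lid above 2 rad/s or velocity of joint lid below -2 rad/s or (value of joint lid above 1.6 rad and velocity of joint lid above 1 rad/s)).
It fails at once if the carrier is tipped by more than 0.26 rad (angle between carrier_mid's own z axis and vertical above 0.26 rad).
It fails at once if another thing is moved by more than 30 mm (distance of any of canister, steel_bowl, flour_jar, dust_brush, spare_cup, plate, press_block from where it was at the start of the episode above 0.03 m).
It also fails if it takes over 64 s, if anything falls off the work surface, if the arm or the gripper's body presses on something with over 40 N, if the wrist force passes 120 N, or if a joint passes its speed limit or range.

## Working session

There is one attempt and no reset: what is moved stays moved. The work goes in short steps, Python scripts to look and compute and a tool call to move; the robot and the scene stay as the last step left them, time stands still between calls to the robot, and variables do not carry over. Pictures are saved under pics/ and viewed, and the job is handed in when it is done.

Besides the shell and the picture viewer there is one more tool, called after "Call:" by a JSON object that holds its "name" and its "arguments", one argument or row to a line. jog_arm: Moves the arm, as the interface text tells. Its arguments: {"type":"object","properties":{"moves":{"type":"array"},"squeeze":{"type":"number"}},"required":["moves"]}

```bash
mkdir -p pics; ls; cat > h.py <<'E'
import numpy as np, cv2
from rig import r
def snap(name,fn):
    c=r.calibration(name); p,d=r.grab_frame(name)
    cv2.imwrite('pics/%s.png'%fn,p[:,:,::-1]); np.savez('pics/%s.npz'%fn,p=p,d=d,**{k:np.array(c[k]) for k in c})
def load(fn): return np.load('pics/%s.npz'%fn)
def w(fn):
    z=load(fn); d=z['d'].astype(float); v,u=np.mgrid[0:480,0:640]
    P=np.stack([(u-z['cx'])/z['fx']*d,(v-z['cy'])/z['fy']*d,d],-1)
    X=(P-z['t'])@z['R']; X[d==0]=np.nan; return X
E
python3 - <<'E'
from h import *
print(r.sense())
for n in ('top','side','wrist'): snap(n,n+'0')
for n in ('top','side'):
    z=load(n+'0'); print(n,z['R'],z['t'],z['fx'],-z['R'].T@z['t'])
print(r.sense()['clock'])
E
```

```text
pics
{'clock': 0.0, 'qpos': array([-1.28539138e+00,  3.53647978e-01,  1.63413263e+00,  1.71460598e-06,
        1.15519824e+00, -2.39868802e-03]), 'qvel': array([-0.00075318, -0.00131543,  0.0008114 , -0.00095219, -0.00081274,
        0.00095278]), 'joint_efforts': array([ 1.94766704e-03, -6.05245042e+01, -3.42069197e+01,  2.04882363e-04,
        9.05363326e-03, -3.13500394e-06]), 'eef_pos': array([ 177.27196327, -598.837651  ,  230.56243251]), 'tcp_rot': array([-3.14020647e+00, -4.89272866e-06,  2.87802940e-01]), 'contact_force': array([-0.0334545 , -0.07438777,  0.13697448]), 'wrist_torque': array([-0.01550193, -0.02690344,  0.0550556 ]), 'opening': 1.0004044781154755}
top [[ 0.02735476 -0.9995414  -0.01298864]
 [-0.99740622 -0.02642632 -0.0669513 ]
 [ 0.06657736  0.01478638 -0.9976717 ]] [   8.45500054  501.88627441 1432.61675252] 597.1933554123202 [4.04973371e+02 5.30910513e-01 1.46299295e+03]
side [[-0.81526117 -0.57902418  0.00895629]
 [-0.41849382  0.57840481 -0.70022196]
 [ 0.40026509 -0.57461193 -0.71386903]] [ 381.38186736  258.03795558 1020.51043929] 531.4466742873955 [ 10.43841935 657.97640066 905.77887343]
0.15
```

View pics/top0.png

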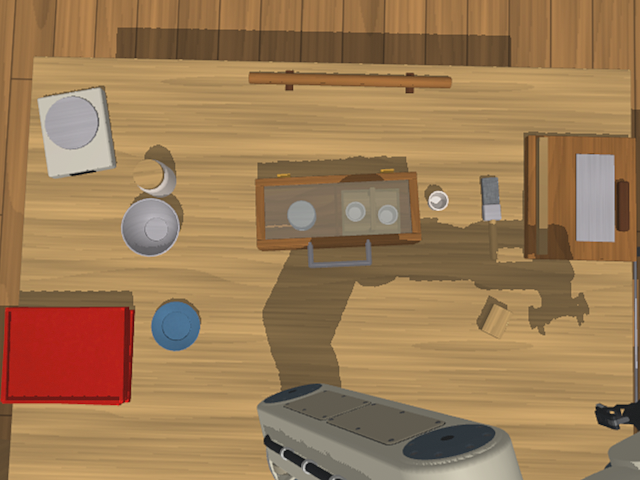

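View pics/side0.png

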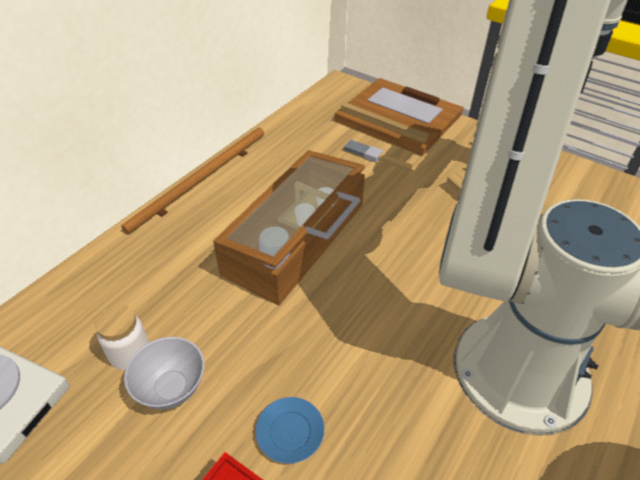

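View pics/wrist0.png

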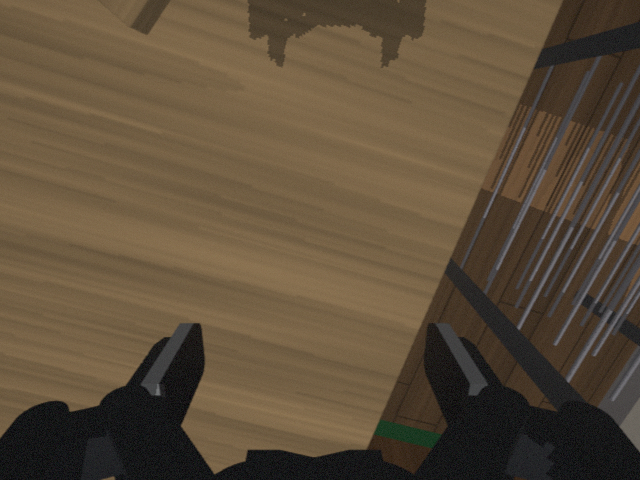

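The top view shows the case at u 256–420, v 173–250. The lid bar is near (340,265), the canister at (302,215), and the cups at (355,212) and (388,215). The side view shows the bar around (335,215). Next I'll measure these from the depth images.

```bash
python3 - <<'E'
from h import *
X=w('top0');S=w('side0')
p=load('top0')['p']
np.set_printoptions(precision=0,suppress=True)
print('bar')
for u in range(312,370,8):
    col=X[255:272,u]; i=np.nanargmax(col[:,2]); print(u,255+i,col[i])
for n,(u,v) in dict(can=(302,215),cupa=(355,212),cupb=(388,215),handle=(371,212),rimL=(258,215),rimR=(416,208),front=(300,245),front2=(400,240),back=(300,178),back2=(400,175),spare=(438,201)).items(): print(n,X[v,u],p[v,u])
# lid frame points in top: z > 90 & region
m=(X[:,:,2]>85)&(X[:,:,0]>450)&(X[:,:,0]<800)&(abs(X[:,:,1])<280)
v,u=np.nonzero(m); print(u.min(),u.max(),v.min(),v.max())
P=X[m]
print('n',len(P),np.percentile(P,[1,50,99],axis=0))
A=np.c_[P[:,:2],np.ones(len(P))]; c,*_=np.linalg.lstsq(A,P[:,2],rcond=None); np.set_printoptions(precision=3,suppress=True);print('plane',c)
r_=cv2.minAreaRect(P[(P[:,2]>90)][:,:2].astype(np.float32)); print(r_, cv2.boxPoints(r_))
# side
m=(S[:,:,2]>40)&(S[:,:,0]>400)&(S[:,:,0]<800)&(abs(S[:,:,1])<280)
P=S[m];print('side',len(P),np.percentile(P,[1,50,99],axis=0))
cv2.imwrite('pics/crop.png',cv2.resize(p[150:280,240:450,::-1],None,fx=3.8,fy=3.8,interpolation=cv2.INTER_CUBIC))
p=load('side0')['p']
cv2.imwrite('pics/crops.png',cv2.resize(p[140:310,200:380,::-1],None,fx=3.5,fy=3.5,interpolation=cv2.INTER_CUBIC))
E
```

```text
bar
312 266 [435.  29. 139.]
320 263 [442.  12. 139.]
328 262 [445.  -6. 135.]
336 264 [441. -24. 139.]
344 264 [442. -41. 139.]
352 261 [449. -59. 135.]
360 260 [452. -77. 136.]
368 257 [459. -94. 137.]
can [550.  56. 121.] [151 154 150]
cupa [561. -64. 117.] [168 168 162]
cupb [ 555. -139.  119.] [168 168 163]
handle [ 561. -100.  119.] [140 129 106]
rimL [549. 156. 112.] [136  91  52]
rimR [ 572. -200.  126.] [141  96  52]
front [482.  58. 122.] [139  95  52]
front2 [ 499. -166.  127.] [92 64 38]
back [636.  63. 114.] [149 100  54]
back2 [ 649. -165.  111.] [141  96  53]
spare [ 606. -272.    7.] [221 209 200]
255 420 169 261
n 11789 [[ 472. -203.   96.]
 [ 564.  -23.  117.]
 [ 653.  158.  132.]]
plane [ -0.102  -0.007 174.516]
((551.4959106445312, -23.349853515625), (212.94395446777344, 370.4975280761719), 3.954436779022217) [[ 432.502  154.115]
 [ 458.053 -215.5  ]
 [ 670.49  -200.815]
 [ 644.939  168.801]]
side 11481 [[ 437.184 -205.316   43.267]
 [ 537.352   24.913  114.29 ]
 [ 644.137  164.243  134.222]]
```

View pics/crop.png

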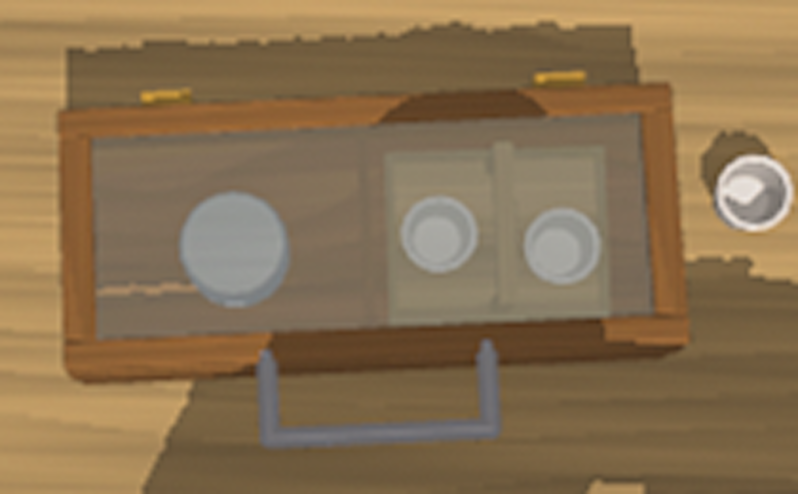

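View pics/crops.png

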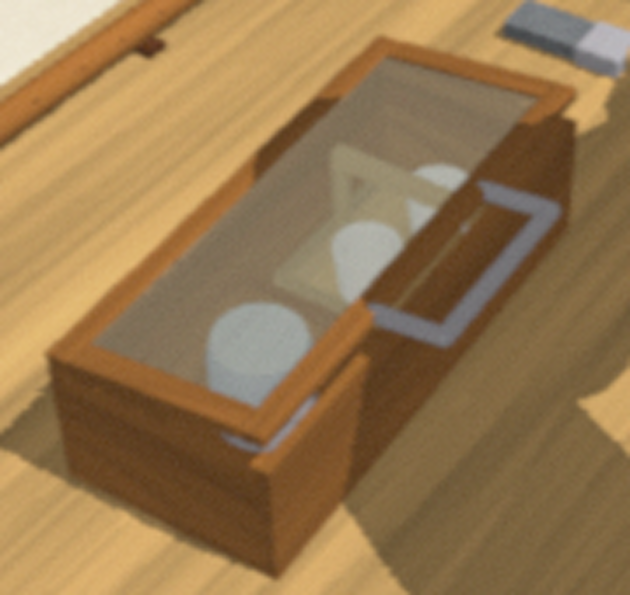

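The lid is ajar by about 0.1 rad and the case yaw is about 0.07. Next I'll plan a closer view and check where the camera sits on the wrist.

```bash
cat >> h.py <<'E'
from scipy.spatial.transform import Rotation as Ro
def tool():
    s=r.sense(); return s['eef_pos'],Ro.from_euler('xyz',s['tcp_rot']).as_matrix(),s
def to(goal,rpy=None):
    p,R,s=tool(); print('tcp',p.round(1),s['tcp_rot'].round(4),'F',s['contact_force'].round(1),'open',round(s['opening'],3),'t',s['clock'])
    print('shift tool',(R.T@(np.array(goal)-p)).round(1))
    if rpy is not None: print('twist',Ro.from_matrix(R.T@Ro.from_euler('xyz',rpy).as_matrix()).as_rotvec().round(4))
E
python3 - <<'E'
from h import *
c=r.calibration('wrist'); p,R,s=tool()
C=-c['R'].T@c['t']; print('cam in tool',R.T@(C-p),'axes(tool)',(R.T@c['R'].T).round(3),c['fx'])
to([400,-30,330],[np.pi,0,1.64])
E
```

```text
cam in tool [  84.54900916   -0.51884053 -143.45889892] axes(tool) [[ 0.001 -0.945 -0.326]
 [ 1.     0.001  0.001]
 [-0.001 -0.326  0.945]] 388.97122940562855
tcp [ 177.3 -598.9  230.8] [-3.1405 -0.      0.2877] F [-1.   0.3 -0.4] open 1.002 t 0.15
shift tool [ 375.  -482.5  -98.7]
twist [-9.0000e-04 -7.0000e-04 -1.3523e+00]
```

Call:
{"name": "jog_arm", "arguments": {
  "moves": [
    {"grip": -1, "translation": [0.024, -0.025, -0.006], "twist": [0, 0, 0]},
    {"grip": -1, "translation": [0.024, -0.025, -0.006], "twist": [0, 0, 0]},
    {"grip": -1, "translation": [0.024, -0.025, -0.006], "twist": [0, 0, 0]},
    {"grip": -1, "translation": [0.024, -0.025, -0.006], "twist": [0, 0, 0]},
    {"grip": -1, "translation": [0.024, -0.025, -0.006], "twist": [0, 0, 0]},
    {"grip": -1, "translation": [0.024, -0.025, -0.006], "twist": [0, 0, 0]},
    {"grip": -1, "translation": [0.024, -0.025, -0.006], "twist": [0, 0, 0]},
    {"grip": -1, "translation": [0.024, -0.025, -0.006], "twist": [0, 0, 0]},
    {"grip": -1, "translation": [0.024, -0.025, -0.006], "twist": [0, 0, 0]},
    {"grip": -1, "translation": [0.024, -0.025, -0.006], "twist": [0, 0, 0]}
  ],
  "squeeze": 25
}}

```text
clock: 0.98
eef_pos: [336.8, -289.8, 291.5]
tcp_rot: [-3.142, -0.0, 0.288]
contact_force: [1.2, 0.1, -0.1]
opening: 0.998
```

Call:
{"name": "jog_arm", "arguments": {
  "moves": [
    {"grip": -1, "translation": [0.024, -0.025, -0.006], "twist": [0, 0, 0]},
    {"grip": -1, "translation": [0.024, -0.025, -0.006], "twist": [0, 0, 0]},
    {"grip": -1, "translation": [0.024, -0.025, -0.006], "twist": [0, 0, 0]},
    {"grip": -1, "translation": [0.024, -0.025, -0.006], "twist": [0, 0, 0]},
    {"grip": -1, "translation": [0.024, -0.025, -0.006], "twist": [0, 0, 0]},
    {"grip": -1, "translation": [0.024, -0.025, -0.006], "twist": [0, 0, 0]},
    {"grip": -1, "translation": [0.024, -0.025, -0.006], "twist": [0, 0, 0]},
    {"grip": -1, "translation": [0.024, -0.025, -0.006], "twist": [0, 0, 0]},
    {"grip": -1, "translation": [0.024, -0.025, -0.006], "twist": [0, 0, 0]},
    {"grip": -1, "translation": [0.024, -0.025, -0.006], "twist": [0, 0, 0]}
  ]
}}

```text
clock: 1.82
eef_pos: [496.0, 18.2, 351.5]
tcp_rot: [3.142, 0.0, 0.288]
contact_force: [1.2, -0.8, 0.2]
opening: 1.003
```

Call:
{"name": "jog_arm", "arguments": {
  "moves": [
    {"grip": -1, "translation": [0, 0, 0], "twist": [0, 0, -0.123]},
    {"grip": -1, "translation": [0, 0, 0], "twist": [0, 0, -0.123]},
    {"grip": -1, "translation": [0, 0, 0], "twist": [0, 0, -0.123]},
    {"grip": -1, "translation": [0, 0, 0], "twist": [0, 0, -0.123]},
    {"grip": -1, "translation": [0, 0, 0], "twist": [0, 0, -0.123]},
    {"grip": -1, "translation": [0, 0, 0], "twist": [0, 0, -0.123]},
    {"grip": -1, "translation": [0, 0, 0], "twist": [0, 0, -0.123]},
    {"grip": -1, "translation": [0, 0, 0], "twist": [0, 0, -0.123]},
    {"grip": -1, "translation": [0, 0, 0], "twist": [0, 0, -0.123]},
    {"grip": -1, "translation": [0, 0, 0], "twist": [0, 0, -0.123]}
  ]
}}

```text
clock: 2.65
eef_pos: [495.5, 16.4, 351.1]
tcp_rot: [-3.141, 0.0, 1.524]
contact_force: [-0.4, 0.1, -0.4]
opening: 0.999
```

Call:
{"name": "jog_arm", "arguments": {
  "moves": [
    {"grip": -1, "translation": [0, 0, 0], "twist": [0, 0, -0.122]},
    {"grip": -1, "translation": [0, 0, 0], "twist": [0, 0, 0]},
    {"grip": -1, "translation": [0, 0, 0], "twist": [0, 0, 0]}
  ]
}}

```text
clock: 2.9
eef_pos: [495.6, 16.4, 351.1]
tcp_rot: [-3.141, -0.0, 1.636]
contact_force: [-0.4, 1.0, -0.7]
opening: 0.998
```

```bash
python3 - <<'E'
from h import *
to([440,-32,150],[np.pi,0,1.64]); snap('wrist','w1'); print(r.sense()['qpos'].round(3))
E
```

```text
tcp [495.6  16.4 351.1] [-3.1412 -0.      1.6359] F [-0.4  1.  -0.7] open 0.998 t 2.9
shift tool [-44.6 -58.5 201.1]
twist [-0.0004 -0.     -0.0041]
[ 0.03   0.048  1.748  0.     1.345 -0.035]
```

View pics/w1.png

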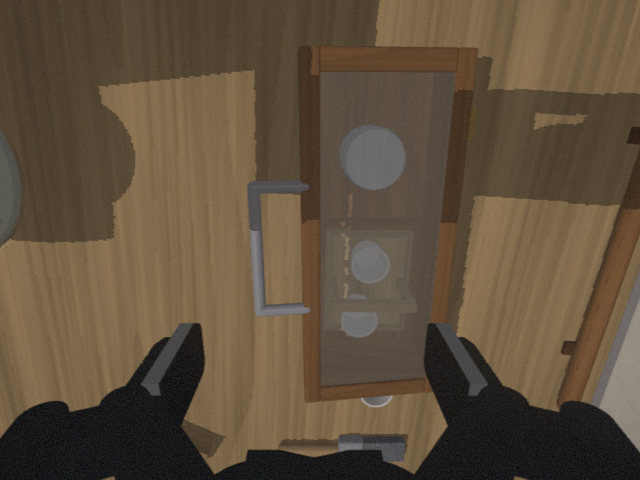

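The wrist view shows the bar running from (255,188) to (260,312), the lid frame's front edge at u≈310, and its hinge edge at u≈450–470.

```bash
python3 - <<'E'
from h import *
np.set_printoptions(precision=1,suppress=True)
X=w('w1')
B=[]
for v in range(200,306,8):
    row=X[v,245:272]; k=row[:,2]>np.nanmax(row[:,2])-8; print(v,245+np.nonzero(k)[0][[0,-1]],row[k].mean(0),np.nanmax(row[:,2])); B.append(row[k].mean(0))
B=np.array(B); print('yaw of bar', np.polyfit(B[:,1],B[:,0],1))
# lid frame front rail: profile along rows
for v in (120,250,350):
    print(v,[(u,X[v,u].round(0).tolist()) for u in range(296,480,8)])
# arms ends y
for u in (275,285,295): 
    for a,b in((178,198),(300,320)):
        c=X[a:b,u]; k=c[:,2]>np.nanmax(c[:,2])-8; print(u,c[k].mean(0))
# side view bar triangulation check: bar in side image
S=w('side0'); m=(S[:,:,2]>118)&(S[:,:,0]<470)&(S[:,:,0]>400)&(abs(S[:,:,1])<150); print('side bar',m.sum(),np.percentile(S[m],[2,50,98],axis=0))
E
```

```text
200 [247 259] [438.4  19.3 135.2] 138.03405934958357
208 [248 260] [439.5  11.7 135.1] 136.96372391745948
216 [248 260] [439.5   3.8 134.7] 137.53502780590605
224 [249 260] [440.3  -3.8 135.7] 137.09545755849703
232 [249 261] [440.8 -12.  135. ] 137.36300566411197
240 [250 261] [441.4 -20.1 135. ] 136.72042211973093
248 [250 262] [442.  -28.3 135. ] 137.15125236349493
256 [251 262] [442.7 -36.5 135.3] 136.83208341874365
264 [251 263] [443.3 -45.2 134.7] 137.68966009020397
272 [252 263] [444.  -53.6 135.2] 136.95970999714373
280 [252 263] [444.2 -62.3 135.3] 137.21717308267162
288 [253 264] [445.4 -71.1 135.3] 137.84524442948737
296 [253 264] [445.6 -80.  135.4] 136.92126969686365
304 [254 265] [446.7 -89.3 135. ] 137.041509511864
yaw of bar [ -0.1 440. ]
120 [(296, [469.0, 91.0, 3.0]), (304, [482.0, 94.0, 130.0]), (312, [489.0, 94.0, 128.0]), (320, [496.0, 95.0, 125.0]), (328, [503.0, 95.0, 125.0]), (336, [511.0, 96.0, 123.0]), (344, [518.0, 96.0, 122.0]), (352, [525.0, 96.0, 123.0]), (360, [533.0, 97.0, 121.0]), (368, [540.0, 97.0, 118.0]), (376, [547.0, 98.0, 120.0]), (384, [555.0,
[... 1253 characters left out ...]
52, [549.0, -147.0, 121.0]), (360, [559.0, -147.0, 120.0]), (368, [567.0, -146.0, 121.0]), (376, [577.0, -148.0, 117.0]), (384, [586.0, -147.0, 117.0]), (392, [595.0, -148.0, 116.0]), (400, [605.0, -147.0, 115.0]), (408, [614.0, -148.0, 113.0]), (416, [624.0, -148.0, 112.0]), (424, [539.0, 17.0, 365.0]), (432, [538.0, 23.0, 374.0]), (440, [538.0, 28.0, 382.0]), (448, [539.0, 31.0, 386.0]), (456, [541.0, 31.0, 387.0]), (464, [544.0, 31.0, 386.0]), (472, [549.0, 28.0, 381.0])]
275 [458.4  33.  132.7]
275 [462.7 -95.7 132.9]
285 [467.6  33.8 131.5]
285 [473.  -95.  131.8]
295 [476.9  34.2 130.3]
295 [483.4 -94.4 130.6]
side bar 412 [[431.2 -98.1 125.3]
 [440.8 -18.9 133. ]
 [468.4  39.  136.7]]
```

Call:
{"name": "jog_arm", "arguments": {
  "moves": [
    {"grip": 0.1, "translation": [-0.0073, -0.0094, 0.02], "twist": [0, 0, 0]},
    {"grip": 0.1, "translation": [-0.0073, -0.0094, 0.02], "twist": [0, 0, 0]},
    {"grip": 0.1, "translation": [-0.0073, -0.0094, 0.02], "twist": [0, 0, 0]},
    {"grip": 0.1, "translation": [-0.0073, -0.0094, 0.02], "twist": [0, 0, 0]},
    {"grip": 0.1, "translation": [-0.0073, -0.0094, 0.02], "twist": [0, 0, 0]},
    {"grip": 0.1, "translation": [-0.0073, -0.0094, 0.02], "twist": [0, 0, 0]},
    {"grip": 0.1, "translation": [0, 0, 0], "twist": [0, 0, -0.01]},
    {"grip": 0.1, "translation": [0, 0, 0.02], "twist": [0, 0, 0]},
    {"grip": 0.1, "translation": [0, 0, 0.02], "twist": [0, 0, 0]},
    {"grip": 0.1, "translation": [0, 0, 0], "twist": [0, 0, 0]}
  ]
}}

```text
clock: 3.78
eef_pos: [441.5, -30.9, 189.5]
tcp_rot: [-3.138, -0.001, 1.648]
contact_force: [-0.2, 0.7, -0.5]
opening: 0.454
```

```bash
python3 - <<'E'
from h import *
to([442.3,-31,111],[np.pi,0,1.646]); snap('wrist','w2')
X=w('w2'); m=(X[:,:,2]>120)&(X[:,:,2]<150)&(X[:,:,0]<460)&(X[:,:,0]>420)&(X[:,:,1]<25)&(X[:,:,1]>-90)
P=X[m]; print(len(P),P.mean(0),np.percentile(P,[2,98],axis=0)); c=np.polyfit(P[:,1],P[:,0],1);print(c,np.polyval(c,-31))
E
```

```text
tcp [441.5 -30.9 189.5] [-3.1381e+00 -7.0000e-04  1.6477e+00] F [-0.2  0.7 -0.5] open 0.454 t 3.7833
shift tool [-0.2  1.1 78.5]
twist [-0.0034 -0.0007  0.0017]
4090 [441.70428011 -27.73202252 135.19044114] [[433.91451709 -86.89709117 131.75700725]
 [449.80871459  23.22733595 137.32323131]]
[-7.08374690e-02  4.39739814e+02] 441.9357753666021
```

View pics/w2.png

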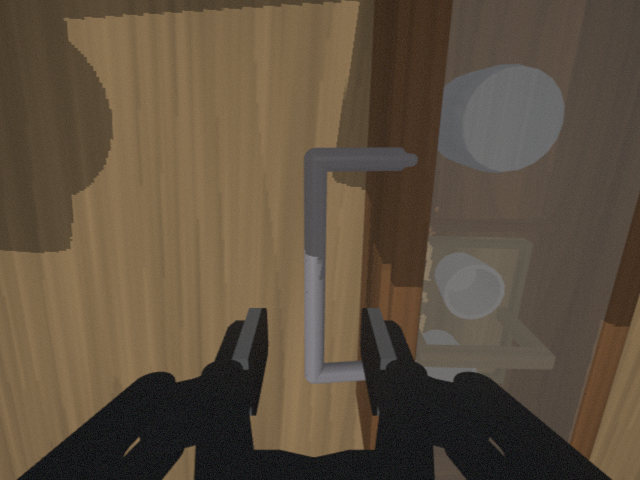

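The bar (u≈315) is centred between the fingers, and the wrist depth confirms its x at 442 and its top at 137. I'll go down and grip it.

Call:
{"name": "jog_arm", "arguments": {
  "moves": [
    {"grip": 0.1, "translation": [0, 0.0003, 0.02], "twist": [0, 0, 0]},
    {"grip": 0.1, "translation": [0, 0, 0.02], "twist": [0, 0, 0]},
    {"grip": 0.1, "translation": [0, 0, 0.02], "twist": [0, 0, 0]},
    {"grip": 0.1, "translation": [0, 0, 0.01], "twist": [0, 0, 0]},
    {"grip": 0.1, "translation": [0, 0, 0.009], "twist": [0, 0, 0]},
    {"grip": 0.1, "translation": [0, 0, 0], "twist": [0, 0, 0]},
    {"grip": 1, "translation": [0, 0, 0], "twist": [0, 0, 0]},
    {"grip": 1, "translation": [0, 0, 0], "twist": [0, 0, 0]},
    {"grip": 1, "translation": [0, 0, 0], "twist": [0, 0, 0]},
    {"grip": 1, "translation": [0, 0, 0], "twist": [0, 0, 0]}
  ],
  "squeeze": 25
}}

```text
clock: 4.67
eef_pos: [441.6, -31.3, 112.8]
tcp_rot: [-3.139, 0.0, 1.65]
contact_force: [-5.4, -1.3, 0.8]
opening: 0.128
```

Call:
{"name": "jog_arm", "arguments": {
  "moves": [
    {"grip": 1, "translation": [0, 0, 0], "twist": [0, 0, 0]},
    {"grip": 1, "translation": [0, 0, 0], "twist": [0, 0, 0]},
    {"grip": 1, "translation": [0, 0, 0], "twist": [0, 0, 0]}
  ]
}}

```text
clock: 4.92
eef_pos: [441.6, -31.3, 112.8]
tcp_rot: [-3.139, 0.0, 1.65]
contact_force: [-5.0, -1.9, 1.0]
opening: 0.122
```

```bash
cat > arc.py <<'E'
from h import *
# arc of tcp in tool frame (tool down, yaw fixed): y = along case x, z = down
th0,L=0.127,205.
def plan(a,b,n):
    t=np.linspace(a,b,n+1); f=lambda t:np.c_[-np.cos(t)*L,-np.sin(t)*L]  # y(forward), z down
    d=np.diff(f(t),axis=0); return d.round(1)
import sys
E
python3 - <<'E'
from arc import *
to([442.3,-31,111],[np.pi,0,1.646])
for k in range(0,50,10):
    n=48; T=np.linspace(th0,1.68,n+1); 
    print(k,[tuple(x) for x in plan(T[k],T[min(k+10,n)],min(10,n-k))])
E
```

```text
tcp [441.6 -31.3 112.8] [-3.1395  0.      1.6497] F [-5.  -1.9  1. ] open 0.122 t 4.9167
shift tool [0.2 0.7 1.8]
twist [-0.0021  0.      0.0037]
0 [(np.float64(0.9), np.float64(-6.6)), (np.float64(1.2), np.float64(-6.5)), (np.float64(1.4), np.float64(-6.5)), (np.float64(1.6), np.float64(-6.4)), (np.float64(1.8), np.float64(-6.4)), (np.float64(2.0), np.float64(-6.3)), (np.float64(2.2), np.float64(-6.3)), (np.float64(2.4), np.float64(-6.2)), (np.float64(2.6), np.float64(-6.1)), (np.float64(2.8), np.float64(-6.0))]
10 [(np.float64(3.0), np.float64(-5.9)), (np.float64(3.2), np.float64(-5.8)), (np.float64(3.4), np.float64(-5.7)), (np.float64(3.5), np.float64(-5.6)), (np.float64(3.7), np.float64(-5.5)), (np.float64(3.9), np.float64(-5.4)), (np.float64(4.1), np.float64(-5.2)), (np.float64(4.2), np.float64(-5.1)), (np.float64(4.4), np.float64(-5.0)), (np.float64(4.6), np.float64(-4.8))]
20 [(np.float64(4.7), np.float64(-4.7)), (np.float64(4.9), np.float64(-4.5)), (np.float64(5.0), np.float64(-4.4)), (np.float64(5.1), np.float64(-4.2)), (np.float64(5.3), np.float64(-4.0)), (np.float64(5.4), np.float64(-3.8)), (np.float64(5.5), np.float64(-3.7)), (np.float64(5.6), np.float64(-3.5)), (np.float64(5.8), np.float64(-3.3)), (np.float64(5.9), np.float64(-3.1))]
30 [(np.float64(6.0), np.float64(-2.9)), (np.float64(6.0), np.float64(-2.7)), (np.float64(6.1), np.float64(-2.5)), (np.float64(6.2), np.float64(-2.3)), (np.float64(6.3), np.float64(-2.1)), (np.float64(6.3), np.float64(-1.9)), (np.float64(6.4), np.float64(-1.7)), (np.float64(6.5), np.float64(-1.5)), (np.float64(6.5), np.float64(-1.3)), (np.float64(6.5), np.float64(-1.1))]
40 [(np.float64(6.6), np.float64(-0.9)), (np.float64(6.6), np.float64(-0.7)), (np.float64(6.6), np.float64(-0.5)), (np.float64(6.6), np.float64(-0.2)), (np.float64(6.6), np.float64(-0.0)), (np.float64(6.6), np.float64(0.2)), (np.float64(6.6), np.float64(0.4)), (np.float64(6.6), np.float64(0.6))]
```

Call:
{"name": "jog_arm", "arguments": {
  "moves": [
    {"grip": 1, "translation": [0, 0.0009, -0.0066], "twist": [0, 0, 0]},
    {"grip": 1, "translation": [0, 0.0012, -0.0065], "twist": [0, 0, 0]},
    {"grip": 1, "translation": [0, 0.0014, -0.0065], "twist": [0, 0, 0]},
    {"grip": 1, "translation": [0, 0.0016, -0.0064], "twist": [0, 0, 0]},
    {"grip": 1, "translation": [0, 0.0018, -0.0064], "twist": [0, 0, 0]},
    {"grip": 1, "translation": [0, 0.002, -0.0063], "twist": [0, 0, 0]},
    {"grip": 1, "translation": [0, 0.0022, -0.0063], "twist": [0, 0, 0]},
    {"grip": 1, "translation": [0, 0.0024, -0.0062], "twist": [0, 0, 0]},
    {"grip": 1, "translation": [0, 0.0026, -0.0061], "twist": [0, 0, 0]},
    {"grip": 1, "translation": [0, 0.0028, -0.006], "twist": [0, 0, 0]}
  ]
}}

```text
clock: 5.75
eef_pos: [460.7, -29.9, 176.5]
tcp_rot: [-3.14, 0.0, 1.65]
contact_force: [-4.6, -3.1, -3.6]
opening: 0.127
```

Call:
{"name": "jog_arm", "arguments": {
  "moves": [
    {"grip": 1, "translation": [0, 0.003, -0.0059], "twist": [0, 0, 0]},
    {"grip": 1, "translation": [0, 0.0032, -0.0058], "twist": [0, 0, 0]},
    {"grip": 1, "translation": [0, 0.0034, -0.0057], "twist": [0, 0, 0]},
    {"grip": 1, "translation": [0, 0.0035, -0.0056], "twist": [0, 0, 0]},
    {"grip": 1, "translation": [0, 0.0037, -0.0055], "twist": [0, 0, 0]},
    {"grip": 1, "translation": [0, 0.0039, -0.0054], "twist": [0, 0, 0]},
    {"grip": 1, "translation": [0, 0.0041, -0.0052], "twist": [0, 0, 0]},
    {"grip": 1, "translation": [0, 0.0042, -0.0051], "twist": [0, 0, 0]},
    {"grip": 1, "translation": [0, 0.0044, -0.005], "twist": [0, 0, 0]},
    {"grip": 1, "translation": [0, 0.0046, -0.0048], "twist": [0, 0, 0]}
  ]
}}

```text
clock: 6.58
eef_pos: [497.8, -27.2, 230.7]
tcp_rot: [-3.138, 0.001, 1.65]
contact_force: [-11.0, -5.0, 3.4]
opening: 0.126
```

```bash
python3 - <<'E'
from h import *
to([442.3,-31,111],[np.pi,0,1.646]); snap('side','s3'); snap('wrist','w3')
E
```

```text
tcp [497.8 -27.2 230.7] [-3.1381e+00  8.0000e-04  1.6499e+00] F [-11.   -5.    3.4] open 0.126 t 6.5833
shift tool [  0.7 -55.2 119.9]
twist [-0.0035  0.0009  0.0039]
```

View pics/s3.png

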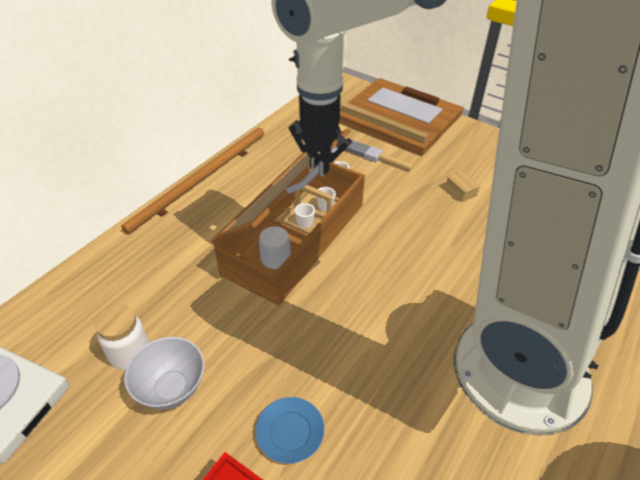

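The lid is following the bar, at about 45°, and the forces are small. I'll continue the arc.

Call:
{"name": "jog_arm", "arguments": {
  "moves": [
    {"grip": 1, "translation": [0, 0.0047, -0.0047], "twist": [0, 0, 0]},
    {"grip": 1, "translation": [0, 0.0049, -0.0045], "twist": [0, 0, 0]},
    {"grip": 1, "translation": [0, 0.005, -0.0044], "twist": [0, 0, 0]},
    {"grip": 1, "translation": [0, 0.0051, -0.0042], "twist": [0, 0, 0]},
    {"grip": 1, "translation": [0, 0.0053, -0.004], "twist": [0, 0, 0]},
    {"grip": 1, "translation": [0, 0.0054, -0.0038], "twist": [0, 0, 0]},
    {"grip": 1, "translation": [0, 0.0055, -0.0037], "twist": [0, 0, 0]},
    {"grip": 1, "translation": [0, 0.0056, -0.0035], "twist": [0, 0, 0]},
    {"grip": 1, "translation": [0, 0.0058, -0.0033], "twist": [0, 0, 0]},
    {"grip": 1, "translation": [0, 0.0059, -0.0031], "twist": [0, 0, 0]}
  ]
}}

```text
clock: 7.52
eef_pos: [551.9, -23.2, 271.1]
tcp_rot: [-3.141, 0.001, 1.65]
contact_force: [-10.2, -4.7, 10.3]
opening: 0.125
```

Call:
{"name": "jog_arm", "arguments": {
  "moves": [
    {"grip": 1, "translation": [0, 0.006, -0.0029], "twist": [0, 0, 0]},
    {"grip": 1, "translation": [0, 0.006, -0.0027], "twist": [0, 0, 0]},
    {"grip": 1, "translation": [0, 0.0061, -0.0025], "twist": [0, 0, 0]},
    {"grip": 1, "translation": [0, 0.0062, -0.0023], "twist": [0, 0, 0]},
    {"grip": 1, "translation": [0, 0.0063, -0.0021], "twist": [0, 0, 0]},
    {"grip": 1, "translation": [0, 0.0063, -0.0019], "twist": [0, 0, 0]},
    {"grip": 1, "translation": [0, 0.0064, -0.0017], "twist": [0, 0, 0]},
    {"grip": 1, "translation": [0, 0.0065, -0.0015], "twist": [0, 0, 0]},
    {"grip": 1, "translation": [0, 0.0065, -0.0013], "twist": [0, 0, 0]},
    {"grip": 1, "translation": [0, 0.0065, -0.0011], "twist": [0, 0, 0]}
  ]
}}

```text
clock: 8.35
eef_pos: [615.6, -18.2, 291.3]
tcp_rot: [3.14, 0.001, 1.65]
contact_force: [-4.8, -4.3, 7.2]
opening: 0.127
```

```bash
python3 - <<'E'
from h import *
to([442.3,-31,111],[np.pi,0,1.646]); snap('side','s4')
E
```

```text
tcp [615.6 -18.2 291.3] [3.1400e+00 1.4000e-03 1.6496e+00] F [-4.8 -4.3  7.2] open 0.127 t 8.35
shift tool [   1.2 -174.   180. ]
twist [0.0016 0.0014 0.0036]
```

View pics/s4.png

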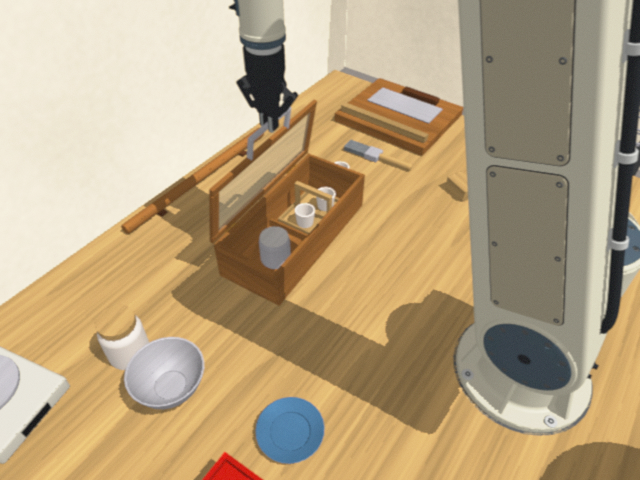

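Call:
{"name": "jog_arm", "arguments": {
  "moves": [
    {"grip": 1, "translation": [0, 0.0066, -0.0009], "twist": [0, 0, 0]},
    {"grip": 1, "translation": [0, 0.0066, -0.0007], "twist": [0, 0, 0]},
    {"grip": 1, "translation": [0, 0.0066, -0.0005], "twist": [0, 0, 0]},
    {"grip": 1, "translation": [0, 0.0066, -0.0002], "twist": [0, 0, 0]},
    {"grip": 1, "translation": [0, 0.0066, 0], "twist": [0, 0, 0]},
    {"grip": 1, "translation": [0, 0.0066, 0.0002], "twist": [0, 0, 0]},
    {"grip": 1, "translation": [0, 0.005, 0.0003], "twist": [0, 0, 0]},
    {"grip": 1, "translation": [0, 0.004, 0.0003], "twist": [0, 0, 0]},
    {"grip": 1, "translation": [0, 0.004, 0.0003], "twist": [0, 0, 0]},
    {"grip": 1, "translation": [0, 0, 0], "twist": [0, 0, 0]}
  ]
}}

```text
clock: 9.23
eef_pos: [668.8, -14.0, 291.7]
tcp_rot: [3.139, 0.001, 1.65]
contact_force: [0.7, -5.7, 4.8]
opening: 0.131
```

Call:
{"name": "jog_arm", "arguments": {
  "moves": [
    {"grip": 1, "translation": [0, 0.003, 0.0003], "twist": [0, 0, 0]},
    {"grip": 1, "translation": [0, 0.003, 0.0003], "twist": [0, 0, 0]},
    {"grip": 1, "translation": [0, 0, 0], "twist": [0, 0, 0]},
    {"grip": 1, "translation": [0, 0, 0], "twist": [0, 0, 0]}
  ]
}}

```text
clock: 9.57
eef_pos: [674.3, -13.6, 290.7]
tcp_rot: [3.139, 0.001, 1.65]
contact_force: [-0.8, -5.5, 1.9]
opening: 0.131
```

```bash
python3 - <<'E'
from h import *
to([645,-16,300],[np.pi,0,1.646]); snap('side','s5')
X=w('s5'); np.set_printoptions(precision=3,suppress=True)
m=(X[:,:,2]>120)&(X[:,:,2]<250)&(X[:,:,0]<700)&(X[:,:,0]>560)&(X[:,:,1]<155)&(X[:,:,1]>60)
P=X[m]; A=np.c_[P[:,1:],np.ones(len(P))]; c=np.linalg.lstsq(A,P[:,0],rcond=None)[0]; print(len(P),c,'lid ang',np.pi/2+np.arctan(c[1]))
E
```

```text
tcp [674.3 -13.6 290.7] [3.1391e+00 1.2000e-03 1.6495e+00] F [-0.8 -5.5  1.9] open 0.131 t 9.5667
shift tool [ -0.1 -29.4  -9.4]
twist [0.0025 0.0012 0.0035]
1776 [ -0.087   0.111 637.363] lid ang 1.6812396550253421
```

View pics/s5.png

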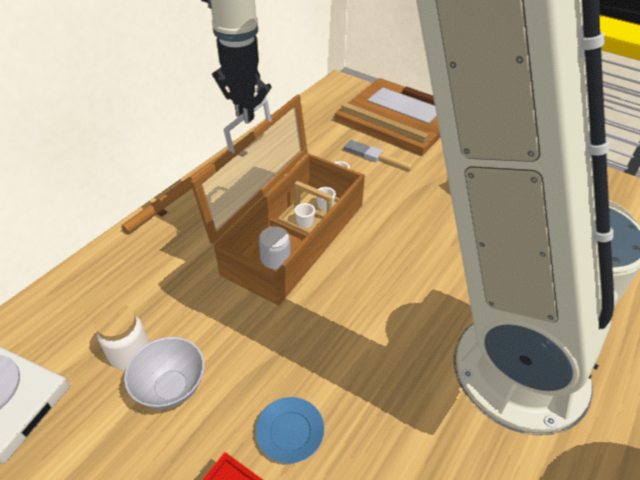

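The lid is open at roughly 1.68–1.7 rad. I'll press on slowly until the stop pushes back.

Call:
{"name": "jog_arm", "arguments": {
  "moves": [
    {"grip": 1, "translation": [0, 0.002, 0.0002], "twist": [0, 0, 0]},
    {"grip": 1, "translation": [0, 0.002, 0.0002], "twist": [0, 0, 0]},
    {"grip": 1, "translation": [0, 0, 0], "twist": [0, 0, 0]},
    {"grip": 1, "translation": [0, 0, 0], "twist": [0, 0, 0]}
  ]
}}

```text
clock: 9.95
eef_pos: [676.3, -13.4, 290.3]
tcp_rot: [-3.14, 0.001, 1.649]
contact_force: [-8.8, -5.8, 7.5]
opening: 0.127
```

Call:
{"name": "jog_arm", "arguments": {
  "moves": [
    {"grip": 1, "translation": [0, 0.002, 0.0002], "twist": [0, 0, 0]},
    {"grip": 1, "translation": [0, 0, 0], "twist": [0, 0, 0]},
    {"grip": 1, "translation": [0, 0, 0], "twist": [0, 0, 0]}
  ]
}}

```text
clock: 10.2
eef_pos: [676.4, -13.4, 290.2]
tcp_rot: [-3.136, 0.001, 1.649]
contact_force: [-16.7, -6.0, 12.5]
opening: 0.125
```

It didn't move and the force rose, so the lid is on its stop. I'll release and go straight up.

Call:
{"name": "jog_arm", "arguments": {
  "moves": [
    {"grip": 0.1, "translation": [0, -0.003, 0], "twist": [0, 0, 0]},
    {"grip": 0.1, "translation": [0, -0.002, 0], "twist": [0, 0, 0]},
    {"grip": 0.1, "translation": [0, 0, 0], "twist": [0, 0, 0]},
    {"grip": 0.1, "translation": [0, 0, 0], "twist": [0, 0, 0]},
    {"grip": 0.1, "translation": [0, 0, -0.01], "twist": [0, 0, 0]},
    {"grip": 0.1, "translation": [0, 0, -0.02], "twist": [0, 0, 0]},
    {"grip": 0.1, "translation": [0, 0, -0.03], "twist": [0, 0, 0]},
    {"grip": 0.1, "translation": [0, 0, -0.03], "twist": [0, 0, 0]},
    {"grip": 0.1, "translation": [0, -0.02, -0.02], "twist": [0, 0, 0]},
    {"grip": 0.1, "translation": [0, -0.03, 0], "twist": [0, 0, 0]}
  ]
}}

```text
clock: 11.03
eef_pos: [627.6, -16.5, 404.0]
tcp_rot: [3.133, 0.001, 1.65]
contact_force: [-0.0, -0.6, 0.8]
opening: 0.449
```

```bash
python3 - <<'E'
from h import *
to([520,-90,400],[np.pi,0,np.pi+.075]); snap('side','s6'); snap('wrist','w6');print(r.sense()['qpos'].round(2))
X=w('s6'); np.set_printoptions(precision=3,suppress=True)
m=(X[:,:,2]>120)&(X[:,:,2]<250)&(X[:,:,0]<700)&(X[:,:,0]>560)&(X[:,:,1]<155)&(X[:,:,1]>60)
P=X[m]; A=np.c_[P[:,1:],np.ones(len(P))]; c=np.linalg.lstsq(A,P[:,0],rcond=None)[0]; print(len(P),c,'lid ang',np.pi/2+np.arctan(c[1]))
E
```

```text
tcp [627.6 -16.5 404. ] [3.1334e+00 6.0000e-04 1.6503e+00] F [-0.  -0.6  0.8] open 0.449 t 11.0333
shift tool [ -64.7 -113.1    3.1]
twist [ 0.006   0.0069 -1.5663]
[-0.03  0.24  1.42  0.    1.48 -0.11]
1793 [ -0.085   0.122 635.963] lid ang 1.6918879704514274
```

View pics/s6.png

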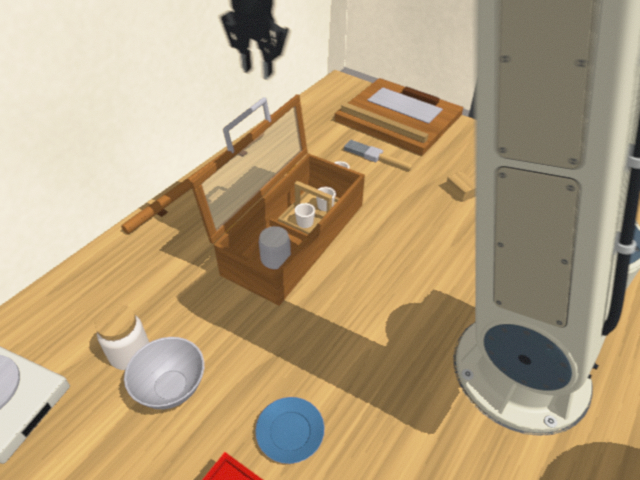

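View pics/w6.png

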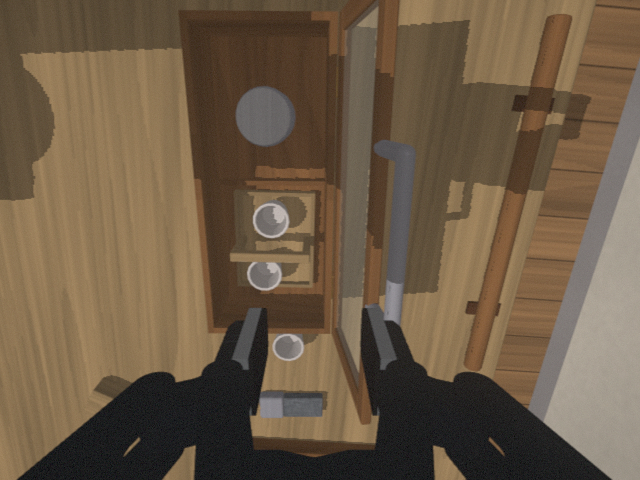

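The lid stands open on its own. The wrist view shows the handle from (232,252) to (310,257) and the cups at (271,220) and (264,274). Next I'll measure the handle.

```bash
cat > hd.py <<'E'
from h import *
import sys
fn=sys.argv[1]; X=w(fn); np.set_printoptions(precision=1,suppress=True)
m=(X[:,:,2]>78)&(X[:,:,2]<98)&(X[:,:,0]<625)&(X[:,:,0]>505)&(X[:,:,1]<-60)&(X[:,:,1]>-140)
m=cv2.morphologyEx(m.astype(np.uint8),cv2.MORPH_OPEN,np.ones((3,3)))>0
v,u=np.nonzero(m); print('px',u.min(),u.max(),v.min(),v.max(),len(u))
P=X[m]; print('z pct',np.percentile(P[:,2],[5,50,95]))
c,s,a=cv2.minAreaRect(P[:,:2].astype(np.float32)); print('rect',c,s,a, 'mean',P.mean(0))
k=np.polyfit(P[:,0],P[:,1],1); print('dir slope dy/dx %.3f'%k[0],'x range',np.percentile(P[:,0],[1,99]),'y at mid',np.polyval(k,c[0]))
E
python3 hd.py w6; python3 hd.py s6
python3 - <<'E'
from h import *
np.set_printoptions(precision=1,suppress=True)
for fn in('w6','s6'):
    X=w(fn)
    m=(X[:,:,2]>45)&(X[:,:,2]<66)&(X[:,:,0]<625)&(X[:,:,0]>505)&(X[:,:,1]<-30)&(X[:,:,1]>-170)
    n,L,st,ce=cv2.connectedComponentsWithStats(m.astype(np.uint8))
    for i in range(1,n):
        if st[i,4]>60: P=X[L==i]; print(fn,st[i],P.mean(0),np.percentile(P,[2,98],axis=0).ravel())
E
```

```text
px 229 309 250 262 932
z pct [81.9 91.6 93.2]
rect (572.9344482421875, -107.84003448486328) (99.97349548339844, 13.235400199890137) 2.480677843093872 mean [ 573.1 -106.5   90.3]
dir slope dy/dx 0.057 x range [524.6 621.7] y at mid -106.50882981906548
px 294 331 182 200 264
z pct [80.  88.2 92.2]
rect (571.4544677734375, -105.56429290771484) (100.44859313964844, 18.466075897216797) 2.6227872371673584 mean [ 569.5 -104.6   87.2]
dir slope dy/dx 0.058 x range [521.6 620.9] y at mid -104.45164928452061
w6 [253 202  36  36 451] [568.4 -71.6  54.7] [547.2 -91.8  46.  591.2 -47.2  58.5]
w6 [247 262  35  29 368] [ 562.7 -153.7   54.5] [ 541.3 -168.7   45.4  585.8 -129.1   58.4]
s6 [318 187  17  14  81] [ 563.8 -159.5   52.1] [ 540.  -167.6   45.4  585.4 -144.    58.5]
s6 [295 203  20  18 173] [567.9 -68.7  52. ] [545.6 -90.   45.4 590.  -45.8  57.4]
```

Call:
{"name": "jog_arm", "arguments": {
  "moves": [
    {"grip": 0.1, "translation": [-0.0215, -0.0154, 0], "twist": [0, 0, 0]},
    {"grip": 0.1, "translation": [-0.0215, -0.0154, 0], "twist": [0, 0, 0]},
    {"grip": 0.1, "translation": [-0.0215, -0.0154, 0], "twist": [0, 0, 0]},
    {"grip": 0.1, "translation": [-0.0215, -0.0154, 0], "twist": [0, 0, 0]},
    {"grip": 0.1, "translation": [0, 0, 0], "twist": [0, 0, -0.1185]},
    {"grip": 0.1, "translation": [0, 0, 0], "twist": [0, 0, -0.1185]},
    {"grip": 0.1, "translation": [0, 0, 0], "twist": [0, 0, -0.1185]},
    {"grip": 0.1, "translation": [0, 0, 0], "twist": [0, 0, -0.1185]},
    {"grip": 0.1, "translation": [0, 0, 0], "twist": [0, 0, -0.1185]},
    {"grip": 0.1, "translation": [0, 0, 0], "twist": [0, 0, -0.1185]}
  ]
}}

```text
clock: 11.97
eef_pos: [570.7, -107.3, 399.0]
tcp_rot: [3.141, 0.0, 2.367]
contact_force: [-0.5, -0.7, -0.8]
opening: 0.444
```

Call:
{"name": "jog_arm", "arguments": {
  "moves": [
    {"grip": 0.1, "translation": [0, 0, 0], "twist": [0, 0, -0.1185]},
    {"grip": 0.1, "translation": [0, 0, 0], "twist": [0, 0, -0.1185]},
    {"grip": 0.1, "translation": [0, 0, 0], "twist": [0, 0, -0.1185]},
    {"grip": 0.1, "translation": [0, 0, 0], "twist": [0, 0, -0.1185]},
    {"grip": 0.1, "translation": [0, 0, 0], "twist": [0, 0, -0.1185]},
    {"grip": 0.1, "translation": [0, 0, 0], "twist": [0, 0, -0.1185]},
    {"grip": 0.1, "translation": [0, 0, 0], "twist": [0, 0, -0.1185]},
    {"grip": 0.1, "translation": [0, 0, 0], "twist": [0, 0, 0]},
    {"grip": 0.1, "translation": [0, 0, 0], "twist": [0, 0, 0]}
  ]
}}

```text
clock: 12.72
eef_pos: [570.6, -107.3, 398.9]
tcp_rot: [3.142, 0.0, -3.096]
contact_force: [-0.1, 0.7, -0.9]
opening: 0.451
```

```bash
python3 - <<'E'
from h import *
to([573,-107,200],[np.pi,0,np.pi+.052]); snap('wrist','w7');snap('top','t7');print(r.sense()['qpos'].round(2))
E
python3 hd.py w7; python3 hd.py t7
```

```text
tcp [ 570.6 -107.3  398.9] [ 3.1415e+00  1.0000e-04 -3.0965e+00] F [-0.1  0.7 -0.9] open 0.451 t 12.7167
shift tool [ -2.4   0.2 198.9]
twist [ 0.0001  0.0001 -0.0069]
[-0.19  0.17  1.51  0.    1.46 -1.8 ]
px 307 317 147 231 863
z pct [90.  91.6 93. ]
rect (573.0455932617188, -108.96936798095703) (99.14861297607422, 11.654932975769043) 2.761589765548706 mean [ 570.4 -108.8   91.6]
dir slope dy/dx 0.052 x range [524.2 621.1] y at mid -108.6216411663238
px 369 375 195 229 192
z pct [83.8 89.6 94.1]
rect (565.10986328125, -105.33366394042969) (80.41009521484375, 12.306787490844727) 3.433499574661255 mean [ 563.8 -105.    89.5]
dir slope dy/dx 0.055 x range [525.3 604.5] y at mid -104.90837579482528
```

View pics/w7.png

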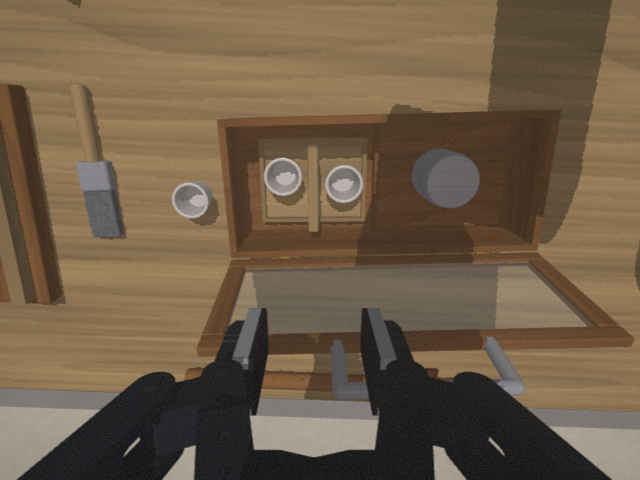

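Call:
{"name": "jog_arm", "arguments": {
  "moves": [
    {"grip": 0.1, "translation": [-0.0015, 0, 0.025], "twist": [0, 0, -0.006]},
    {"grip": 0.1, "translation": [0, 0.0005, 0.035], "twist": [0, 0, 0]},
    {"grip": 0.1, "translation": [0, 0, 0.035], "twist": [0, 0, 0]},
    {"grip": 0.1, "translation": [0, 0, 0.035], "twist": [0, 0, 0]},
    {"grip": 0.1, "translation": [0, 0, 0.035], "twist": [0, 0, 0]},
    {"grip": 0.1, "translation": [0, 0, 0.025], "twist": [0, 0, 0]},
    {"grip": 0.1, "translation": [0, 0, 0.01], "twist": [0, 0, 0]},
    {"grip": 0.1, "translation": [0, 0, 0], "twist": [0, 0, 0]},
    {"grip": 0.1, "translation": [0, 0, 0], "twist": [0, 0, 0]}
  ]
}}

```text
clock: 13.57
eef_pos: [572.2, -106.9, 199.6]
tcp_rot: [-3.142, 0.0, -3.088]
contact_force: [0.6, -0.5, 1.1]
opening: 0.449
```

```bash
python3 - <<'E'
from h import *
to([572,-108,68],[np.pi,0,np.pi+.052]); snap('wrist','w8')
E
python3 hd.py w8
```

```text
tcp [ 572.2 -106.9  199.6] [-3.1415e+00  4.0000e-04 -3.0880e+00] F [ 0.6 -0.5  1.1] open 0.449 t 13.5667
shift tool [  0.3  -1.1 131.6]
twist [-0.0001  0.0004  0.0016]
px 302 320 168 308 2434
z pct [90.2 91.7 92.8]
rect (573.0740356445312, -108.4095230102539) (99.43665313720703, 11.903298377990723) 2.948288679122925 mean [ 569.2 -108.6   91.5]
dir slope dy/dx 0.055 x range [523.7 621.3] y at mid -108.37641826089083
```

View pics/w8.png

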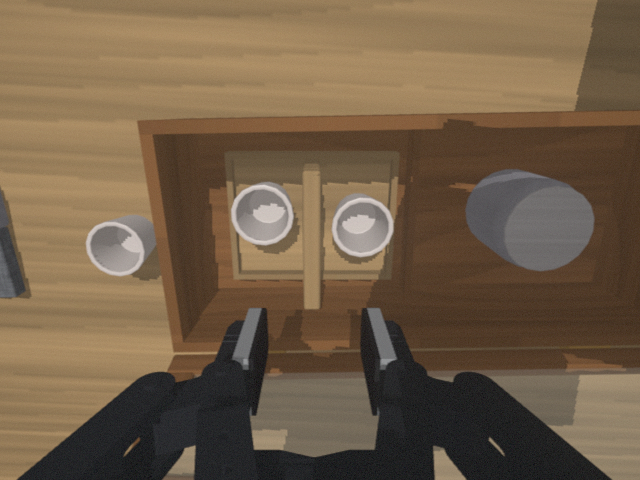

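Call:
{"name": "jog_arm", "arguments": {
  "moves": [
    {"grip": 0.1, "translation": [0, -0.0008, 0.025], "twist": [0, 0, 0]},
    {"grip": 0.1, "translation": [0, 0, 0.03], "twist": [0, 0, 0]},
    {"grip": 0.1, "translation": [0, 0, 0.025], "twist": [0, 0, 0]},
    {"grip": 0.1, "translation": [0, 0, 0.02], "twist": [0, 0, 0]},
    {"grip": 0.1, "translation": [0, 0, 0.015], "twist": [0, 0, 0]},
    {"grip": 0.1, "translation": [0, 0, 0.01], "twist": [0, 0, 0]},
    {"grip": 0.1, "translation": [0, 0, 0.0065], "twist": [0, 0, 0]},
    {"grip": 0.1, "translation": [0, 0, 0], "twist": [0, 0, 0]},
    {"grip": 0.1, "translation": [0, 0, 0], "twist": [0, 0, 0]}
  ]
}}

```text
clock: 14.37
eef_pos: [572.5, -107.8, 68.3]
tcp_rot: [-3.141, 0.001, -3.087]
contact_force: [0.7, -0.3, 0.9]
opening: 0.45
```

```bash
python3 - <<'E'
from h import *
to([572,-108,68],[np.pi,0,np.pi+.052]); snap('wrist','w9');snap('side','s9')
E

```

```text
tcp [ 572.5 -107.8   68.3] [-3.1412e+00  1.4000e-03 -3.0870e+00] F [ 0.7 -0.3  0.9] open 0.45 t 14.3667
shift tool [ 0.5 -0.2  0.3]
twist [-0.0004  0.0014  0.0025]
```

View pics/w9.png

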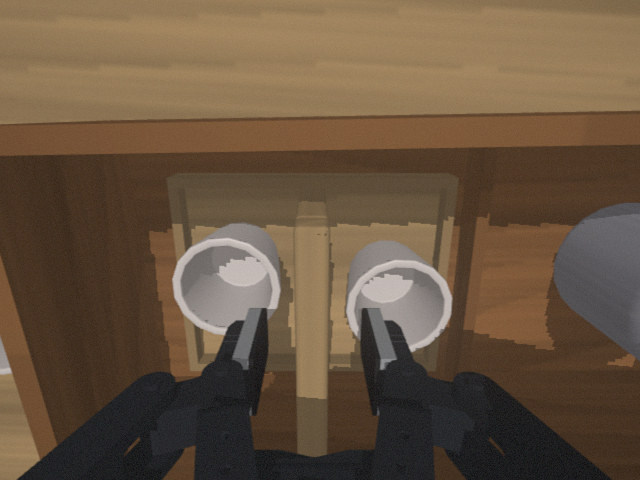

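View pics/s9.png

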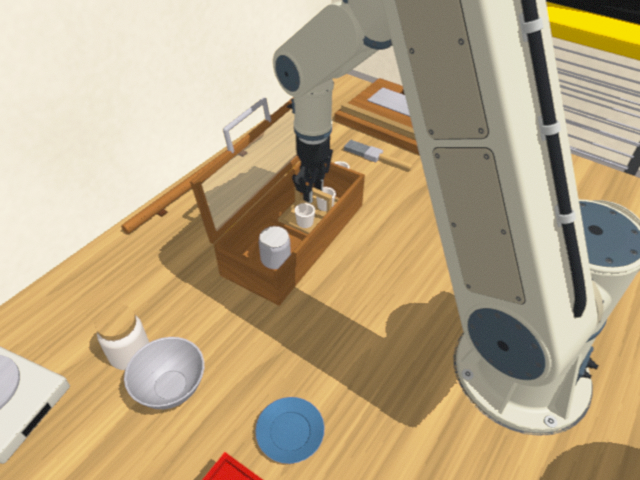

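The handle (u≈312) is centred between the fingers (centre about 315) and there's no contact force. I'll close on it.

Call:
{"name": "jog_arm", "arguments": {
  "moves": [
    {"grip": 0.3, "translation": [0, 0, 0], "twist": [0, 0, 0]},
    {"grip": 0.5, "translation": [0, 0, 0], "twist": [0, 0, 0]},
    {"grip": 0.6, "translation": [0, 0, 0], "twist": [0, 0, 0]},
    {"grip": 0.68, "translation": [0, 0, 0], "twist": [0, 0, 0]},
    {"grip": 0.76, "translation": [0, 0, 0], "twist": [0, 0, 0]},
    {"grip": 0.84, "translation": [0, 0, 0], "twist": [0, 0, 0]},
    {"grip": 1, "translation": [0, 0, 0], "twist": [0, 0, 0]},
    {"grip": 1, "translation": [0, 0, 0], "twist": [0, 0, 0]},
    {"grip": 1, "translation": [0, 0, 0], "twist": [0, 0, 0]}
  ],
  "squeeze": 40
}}

```text
clock: 15.22
eef_pos: [571.9, -107.8, 67.8]
tcp_rot: [-3.141, 0.001, -3.087]
contact_force: [-1.7, -2.0, 5.1]
opening: 0.137
```

Call:
{"name": "jog_arm", "arguments": {
  "moves": [
    {"grip": 1, "translation": [0, 0, 0], "twist": [0, 0, 0]},
    {"grip": 1, "translation": [0, 0, 0], "twist": [0, 0, 0]},
    {"grip": 1, "translation": [0, 0, -0.001], "twist": [0, 0, 0]},
    {"grip": 1, "translation": [0, 0, -0.002], "twist": [0, 0, 0]},
    {"grip": 1, "translation": [0, 0, -0.003], "twist": [0, 0, 0]},
    {"grip": 1, "translation": [0, 0, -0.004], "twist": [0, 0, 0]},
    {"grip": 1, "translation": [0, 0, -0.004], "twist": [0, 0, 0]},
    {"grip": 1, "translation": [0, 0, -0.003], "twist": [0, 0, 0]},
    {"grip": 1, "translation": [0, 0, -0.001], "twist": [0, 0, 0]},
    {"grip": 1, "translation": [0, 0, 0], "twist": [0, 0, 0]}
  ],
  "squeeze": 80
}}

```text
clock: 16.05
eef_pos: [571.9, -107.6, 85.8]
tcp_rot: [-3.141, 0.001, -3.087]
contact_force: [1.1, -0.1, -3.7]
opening: 0.119
```

```bash
python3 - <<'E'
from h import *
to([572,-108,68],[np.pi,0,np.pi+.052]); print(r.sense()['wrist_torque']);snap('wrist','w10');snap('side','s10')
p=load('s10')['p']
cv2.imwrite('pics/s10c.png',cv2.resize(p[100:290,190:390,::-1],None,fx=3,fy=3,interpolation=cv2.INTER_CUBIC))
E

```

```text
tcp [ 571.9 -107.6   85.8] [-3.1414e+00  7.0000e-04 -3.0869e+00] F [ 1.1 -0.1 -3.7] open 0.119 t 16.05
shift tool [-0.1 -0.4 17.8]
twist [-0.0002  0.0007  0.0027]
[-0.06160941  0.03225603 -0.06946872]
```

View pics/w10.png

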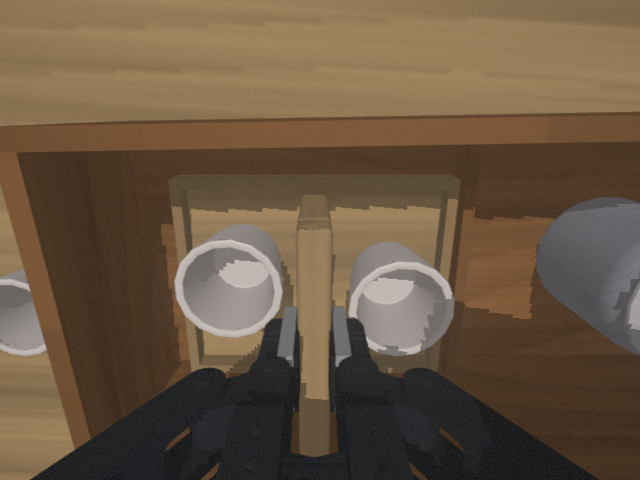

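View pics/s10c.png

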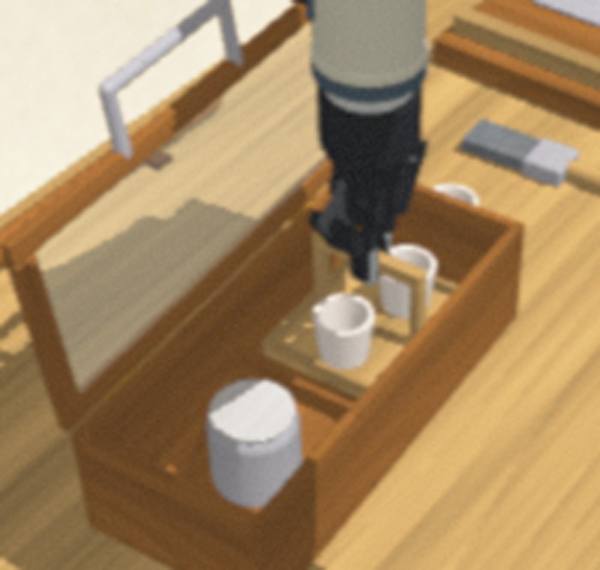

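The carrier rides level with the hand and both cups are standing. I'll lift it smoothly by 130 mm.

Call:
{"name": "jog_arm", "arguments": {
  "moves": [
    {"grip": 1, "translation": [0, 0, -0.001], "twist": [0, 0, 0]},
    {"grip": 1, "translation": [0, 0, -0.003], "twist": [0, 0, 0]},
    {"grip": 1, "translation": [0, 0, -0.005], "twist": [0, 0, 0]},
    {"grip": 1, "translation": [0, 0, -0.007], "twist": [0, 0, 0]},
    {"grip": 1, "translation": [0, 0, -0.008], "twist": [0, 0, 0]},
    {"grip": 1, "translation": [0, 0, -0.008], "twist": [0, 0, 0]},
    {"grip": 1, "translation": [0, 0, -0.008], "twist": [0, 0, 0]},
    {"grip": 1, "translation": [0, 0, -0.008], "twist": [0, 0, 0]},
    {"grip": 1, "translation": [0, 0, -0.008], "twist": [0, 0, 0]},
    {"grip": 1, "translation": [0, 0, -0.008], "twist": [0, 0, 0]}
  ]
}}

```text
clock: 16.98
eef_pos: [571.7, -107.6, 150.3]
tcp_rot: [-3.142, 0.0, -3.087]
contact_force: [0.6, -0.4, -4.3]
opening: 0.121
```

Call:
{"name": "jog_arm", "arguments": {
  "moves": [
    {"grip": 1, "translation": [0, 0, -0.008], "twist": [0, 0, 0]},
    {"grip": 1, "translation": [0, 0, -0.008], "twist": [0, 0, 0]},
    {"grip": 1, "translation": [0, 0, -0.008], "twist": [0, 0, 0]},
    {"grip": 1, "translation": [0, 0, -0.008], "twist": [0, 0, 0]},
    {"grip": 1, "translation": [0, 0, -0.008], "twist": [0, 0, 0]},
    {"grip": 1, "translation": [0, 0, -0.008], "twist": [0, 0, 0]},
    {"grip": 1, "translation": [0, 0, -0.007], "twist": [0, 0, 0]},
    {"grip": 1, "translation": [0, 0, -0.005], "twist": [0, 0, 0]},
    {"grip": 1, "translation": [0, 0, -0.003], "twist": [0, 0, 0]},
    {"grip": 1, "translation": [0, 0, -0.001], "twist": [0, 0, 0]}
  ]
}}

```text
clock: 17.82
eef_pos: [571.8, -107.6, 213.8]
tcp_rot: [-3.141, 0.001, -3.087]
contact_force: [-0.5, -0.3, -4.2]
opening: 0.123
```

Call:
{"name": "jog_arm", "arguments": {
  "moves": [
    {"grip": 1, "translation": [0, 0, 0], "twist": [0, 0, 0]},
    {"grip": 1, "translation": [0, 0, 0], "twist": [0, 0, 0]},
    {"grip": 1, "translation": [0, 0, 0], "twist": [0, 0, 0]},
    {"grip": 1, "translation": [0, 0, 0], "twist": [0, 0, 0]},
    {"grip": 1, "translation": [0, 0, 0], "twist": [0, 0, 0]},
    {"grip": 1, "translation": [0, 0, 0], "twist": [0, 0, 0]},
    {"grip": 1, "translation": [0, 0, 0], "twist": [0, 0, 0]},
    {"grip": 1, "translation": [0, 0, 0], "twist": [0, 0, 0]},
    {"grip": 1, "translation": [0, 0, 0], "twist": [0, 0, 0]},
    {"grip": 1, "translation": [0, 0, 0], "twist": [0, 0, 0]}
  ]
}}

```text
clock: 18.65
eef_pos: [571.6, -107.6, 213.3]
tcp_rot: [-3.142, -0.0, -3.087]
contact_force: [-0.5, -0.6, -3.0]
opening: 0.123
```

```bash
python3 - <<'E'
from h import *
np.set_printoptions(precision=3,suppress=True)
to([572,-108,68],[np.pi,0,np.pi+.052]); print(r.sense()['qvel'],r.sense()['wrist_torque']);snap('wrist','w11');snap('side','s11')
p=load('s11')['p']
cv2.imwrite('pics/s11c.png',cv2.resize(p[60:290,190:390,::-1],None,fx=2.6,fy=2.6,interpolation=cv2.INTER_CUBIC))
X=w('s11');m=(X[:,:,2]>120)&(X[:,:,2]<250)&(X[:,:,0]<700)&(X[:,:,0]>560)&(X[:,:,1]<155)&(X[:,:,1]>60)
P=X[m]; A=np.c_[P[:,1:],np.ones(len(P))]; c=np.linalg.lstsq(A,P[:,0],rcond=None)[0]; print('lid ang',np.pi/2+np.arctan(c[1]))
X=w('w11')
for n,a in dict(board=(155,168),handle=(215,250)).items():
    m=(X[:,:,2]>a[0])&(X[:,:,2]<a[1])&(X[:,:,0]<640)&(X[:,:,0]>500)&(X[:,:,1]<-30)&(X[:,:,1]>-190)
    P=X[m]; c=np.linalg.lstsq(np.c_[P[:,:2],np.ones(len(P))],P[:,2],rcond=None)[0]; print(n,len(P),P.mean(0),c)
m=(X[:,:,2]>100)&(X[:,:,0]<640)&(X[:,:,0]>500)&(X[:,:,1]<-30)&(X[:,:,1]>-190)
print(np.histogram(X[m][:,2],bins=np.arange(100,260,8)))
E

```

```text
tcp [ 571.6 -107.6  213.3] [-3.142 -0.    -3.087] F [-0.5 -0.6 -3. ] open 0.123 t 18.65
shift tool [ -0.4  -0.4 145.3]
twist [-0.    -0.     0.003]
[-0.     0.    -0.002  0.001 -0.001  0.   ] [-0.022 -0.036 -0.048]
lid ang 1.6932851291441926
board 21370 [ 555.714 -107.702  161.522] [  0.025   0.002 147.856]
handle 10889 [ 562.508 -107.59   236.235] [  0.037   0.001 215.807]
(array([  348,     0,     0,     0,     0,     0,    26, 16591, 12174,
        2085,  2437,  2991,  6927,   142,   246,   783,  1385,  7866,
        1421]), array([100, 108, 116, 124, 132, 140, 148, 156, 164, 172, 180, 188, 196,
       204, 212, 220, 228, 236, 244, 252]))
```

View pics/w11.png

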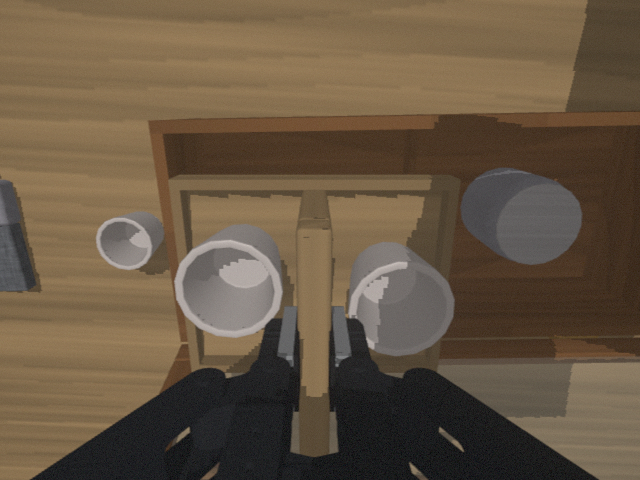

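View pics/s11c.png

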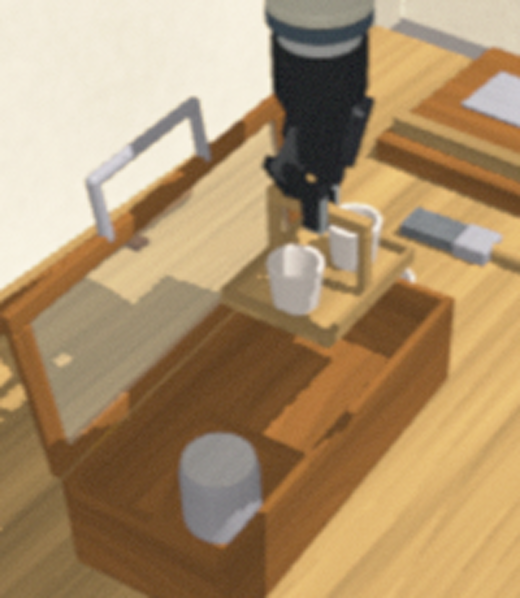

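The carrier's board is about 161 mm up, so its underside is about 155 mm. Tilt is about 0.03 rad, both cups are standing, and the lid is at about 1.69 rad. The joints are still, so I'll hand the job in.

```bash
python3 -c "
from rig import r
print(r.sign_off()); s=r.sense(); print(s['clock'],s['eef_pos'],s['opening'])"
```

```text
the job is handed in; nothing more can be done
None
the job is handed in; nothing more can be done
```

I opened the lid and lifted the carrier out by its handle, and handed the job in at about 19 s with the carrier still held in the air. The sign-off gave no verdict, so I don't know the official result.

- **Lid:** I gripped the steel bar, swung it back at about 0.4 rad/s, and slowed for the last stretch until the stop pushed back. After I let go it stayed open, measuring about 1.69 rad in the final check.
- **Carrier:** I gripped the handle with 80 N and lifted it straight up by about 146 mm. Its underside is about 155 mm above the table, roughly 55 mm above the case walls.
- **Level and still:** the board measured about 0.025 rad of tilt. A rougher fit that included the handle gave 0.037 rad. Both are well under the 0.12 rad limit, and the joints were at rest.
- **Cups and other things:** both cups were standing in place in the last pictures. I saw no contact with the other things, but I did not measure their positions again at the end.
- **Disagreement between cameras:** the views differed by about 2–4 mm on the handle's sideways position. I went with the wrist camera, and the grip closed without noticeably pushing the carrier.

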